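Load a circuit-board carrier under the leaf springs of a test fixture

ROBOT

A 6-joint arm with a two-finger parallel gripper is mounted at the origin on the work surface. World frame = base frame: x ahead of the robot, y to its left, z up, the work surface at z = 0. Lengths are in m, angles in rad, forces in N, time in s.
With the tool pointing down it reaches from about 0.275 to 0.825 m from the base axis. Payload 4.9 kg.
Tool frame: the origin (TCP) lies midway between the tips of the shut fingers; the grasp point (between the pads) lies 19 mm behind it (bot.grip_depth is the distance from the TCP to the grasp point, in m); y points along the fingers, x is the direction in which the jaws open and shut, and the axes are right-handed (so a half turn about y gives the same grasp; the last joint's range is limited). The gripper opens to 85 mm and grips with 20 to 120 N. Pads are 22 mm wide; open, the fingers measure 114 mm over their backs; the gripper's body (76 mm by 85 mm) begins 54 mm behind the grasp point. The pads swing forward as they close: fully open they stand 13 mm farther back than shut.
Start: joints at [-1.391, 0.326, -0.193, 1.052, 0, 1.437], TCP at [0.17, -0.523, 0.231] pointing down, gripper open.
Joint ranges: [-2.65, 2.65], [-0.97, 1.79], [-1.3, 1.35], [-1.93, 2.1], [-1.47, 1.37], [-3.14, 3.14]. Speed limits (rad/s): [2.57, 2.57, 3.14, 3.14, 3.14, 3.14].

INTERFACE

Orientations are given as a unit quaternion [w, x, y, z].
In Python, from cell import bot gives the robot as it stands. Calls block until the motion is done:
- bot.move_pose(position, orientation): joint-space move of the TCP to a pose.
- bot.move_linear(position, speed=0.15, rotation=None, until_force=None): straight line of the TCP; rotation=None keeps the orientation; speed is the mean speed in m/s. With until_force (N) it stops when the force on the tool has changed by that much, and returns True; else False.
- bot.goto_joints(angles): joint-space move.
- bot.set_gripper(opening, grasp_force=None): opening from 0.0 (shut) to 1.0 (fully open); grasp_force is the grip in N (None keeps the last); returns when the fingers have stopped.
- bot.wait(seconds).
- bot.solve_ik(position, orientation): joint angles nearest the present ones, or None.
- bot.camera(name): name is "side" or "top"; returns the picture (480x640x3 uint8, red, green, blue); there is no depth.
- bot.calibration(name): a dict with "mtx" (3x3 intrinsics, pixels), "k1" (the pictures are not rectified: a ray, as slopes to the right and down, at radius r is drawn at 1 + k1 r^2 times it, then the intrinsics apply), "extrinsics" (4x4, takes a point from world to camera coordinates). Camera axes: x right, y down, z forward; pixel columns grow to the right and rows downward; lengths in m; the calibration is good to about 2 mm. A picture is of the moment at which its call begins. calibration takes no time and is no camera call.
A pose or a line that the arm cannot do raises bot.PlanningError and nothing moves.
- bot.close_job(): hands the job in, once; it reports no verdict.
Trained networks look in the newest picture that a camera, given by its name, has taken for a name from the list of things; names that differ only in an ending like _2 or _b are one class to them, and where a whole thing is asked for, a point or a joint stands for the part that bears it (a point fixed in the world has none). Each returns a list of dicts, best first, with "confidence" (0 to 1); they miss things now and then, are a little off and sometimes report something else, mostly with a low value. They report only what shows in the picture. A call takes as long as a camera call. They do not tell look-alikes from the thing itself.
- bot.search_frame(camera, thing): "bbox" ([left, top, width, height] in pixels, round what is visible of it).
Readings, each from a call of its own:
- bot.read_clock(): time.
- bot.read_joint_positions(): joint angles.
- bot.read_joint_vel(): joint speeds.
- bot.read_joint_efforts(): joint torques, N m.
- bot.read_position(): TCP position.
- bot.read_tool_rot(): TCP orientation.
- bot.read_ft_force(): force on the tool from outside, world axes, zero at the start.
- bot.read_moment(): the same for the moment, N m.
- bot.read_gripper_width(): opening from 0.0 (shut) to 1.0 (fully open).
Only numpy, scipy, OpenCV 4.12 (cv2) and the standard library are available. Lean on these libraries where they do the work, as an engineer would, in place of code of your own. Each camera call takes 0.05 s, during which the arm holds its last target.

TASK

The black carrier with the circuit board lies on the sprung loading plate of the brown test fixture. With closed fingertips, press it down hard against the plate and, keeping it down, slide it under the two keepers and leaf springs until it is fully home against the end stop and the loading plate has sprung up again behind it; then let go and move clear. Do not grasp or lift the carrier, and leave the bottle, the cup and the screwdriver where they are.

Things in the scene. Friction and masses are not known exactly. Their poses are not given: they have to be found in the camera images.
- fixture: Brown test fixture, fixed, 295 x 190 mm. Origin: at bench height under the channel's centre line; x = slide direction, z up. Channel 92 mm wide (y -46 to 46) between rails 54 mm high (all heights are above the bench). Channel floor: sprung loading plate from x = -136 to -10, then fixed bed, 40 mm high, to the end stop. Small switches and knobs (unused, to 65 mm high) at y -60 to -110.
- keepers (a point): Midway between the two steel keepers (fixture x = 2, y = 0), at the height of their undersides, 50.5 mm. Each keeper is 12 mm long in x (fixture x = -4 to 8), 6 mm thick, and overhangs the channel from its rail in to y = +36 or -36 mm. The 72 mm between them is open above, so fingers can pass.
- leaf_tips (a point): Midway between the free ends of the two steel leaf springs, at the height of the carrier's flange top when home (fixture x = 52, 48 mm high). Each leaf is 9 mm wide, slopes down from its keeper at y = +41.5 or -41.5 mm to end about 3.5 mm below this height; the passing carrier lifts it against 2 to 4 N, so it presses the carrier down and drags on it.
- end_stop (a point): Middle of the end stop's face at bed height (fixture x = 105, 40 mm high). The stop is 92 mm wide and its top is 62 mm high. The carrier's leading end touches it when home.
- load_plate (a joint): Travel of the sprung loading plate in m: 0 = up (top 46 mm high), 0.0055 = fully down (top 40.5 mm, 0.5 mm above the bed). Takes about 7 N to start, 10 N at the bottom. With the plate up the carrier's leading edge runs into the keepers; it clears them when the plate is down by 3.5 mm or more. It springs up behind the carrier once that has left it.
- carrier: Loose black carrier, about 0.2 kg, 110 (x) x 90 (y) mm. Origin: centre of underside; x leads, as the fixture's x. 8 mm thick flange; nest block with green board on it (x -10 to 50, y -30 to 30, block top 18 mm above the underside). The block's rear face (x = -10) is a 10 mm step to push on. Starts on the raised plate, origin at fixture x -79 to -67; home it is at x = 50, 40 mm high.
- finger_pad (a point): Centre of the carrier's bare finger pad, on its top surface (45 mm along the carrier, 90 mm across), 22.5 mm behind the upright step of the nest block.
- flux_bottle: White plastic bottle, 40 mm across, 85 mm high, standing on the bench; a bystander. Origin: centre of its underside.
- screw_cup: Small aluminium cup, 64 mm across, 45 mm high, standing on the bench; a bystander. Origin: centre of its underside.
- screwdriver: Grey-handled screwdriver, 160 mm long, lying on the bench; a bystander. Its x axis runs along it.
Not all that is in view belongs to the job. Of the things like the carrier, leave any that is yellow; of the rest the larger one is meant.

How it is judged:
By the outcome, as a careful person would: the job done as asked, in the order asked, and still so for the second after the job is handed in, with the robot touching nothing.
It also fails if it takes over 38 s, if anything falls off the work surface, if the arm or the gripper's body presses on something with over 40 N, if the wrist force passes 120 N, or if a joint passes its speed limit or range.

## Working session

There is one attempt and no reset: what is moved stays moved. The work goes in short steps, each a Python script; the robot and the scene stay as the last script left them, time stands still between calls to the robot, and variables do not carry over. Pictures are saved under pics/ and viewed, and the job is handed in when it is done.

```bash
mkdir -p pics; ls
python3 - <<'E'
from cell import bot
import cv2
print(bot.read_clock())
for n in("top","side"):
    im=bot.camera(n); cv2.imwrite(f"pics/{n}0.png",im[:,:,::-1])
    c=bot.calibration(n); print(n,c["mtx"],c["k1"],c["extrinsics"])
    for t in("carrier","fixture","screwdriver"): print(t,bot.search_frame(n,t))
print(bot.read_clock(),bot.read_tool_rot())
E
```

```text
pics
0.0
top [[601.67712648   0.         318.21649442]
 [  0.         601.67712648 243.56527138]
 [  0.           0.           1.        ]] -0.046441377162739425 [[ 0.00635479 -0.99977206  0.02038252  0.04131949]
 [-0.98695921 -0.0095493  -0.16068705  0.60289798]
 [ 0.16084506 -0.01909559 -0.98679493  1.00023493]
 [ 0.          0.          0.          1.        ]]
carrier [{'bbox': [224.5, 334.2, 72.9, 73.5], 'confidence': 0.95}, {'bbox': [317.1, 232.7, 68.1, 55.1], 'confidence': 0.9}, {'bbox': [418.3, 249.8, 40.3, 50.3], 'confidence': 0.89}]
fixture [{'bbox': [217.8, 185.9, 178.2, 126.3], 'confidence': 0.73}]
screwdriver [{'bbox': [175.3, 205.9, 33.8, 81.5], 'confidence': 0.73}]
side [[586.56077095   0.         322.75853684]
 [  0.         586.56077095 239.12097067]
 [  0.           0.           1.        ]] -0.08255853871822119 [[-0.74647957 -0.66537278 -0.00687866  0.47238516]
 [-0.52670801  0.59716607 -0.60495567  0.32415667]
 [ 0.40662874 -0.447964   -0.79622944  0.76910232]
 [ 0.          0.          0.          1.        ]]
carrier [{'bbox': [387.6, 175.8, 58.4, 43.4], 'confidence': 0.72}, {'bbox': [311.9, 198.2, 83.3, 66.3], 'confidence': 0.71}]
fixture [{'bbox': [207.1, 181.3, 210.2, 177.1], 'confidence': 0.91}]
screwdriver [{'bbox': [192.7, 304.4, 56.3, 84.2], 'confidence': 0.9}, {'bbox': [275.0, 155.7, 18.3, 42.0], 'confidence': 0.5}, {'bbox': [312.4, 194.7, 82.3, 75.2], 'confidence': 0.34}]
0.4 [ 0.57202734 -0.57191863  0.41580712 -0.41569007]
```

View pics/top0.png

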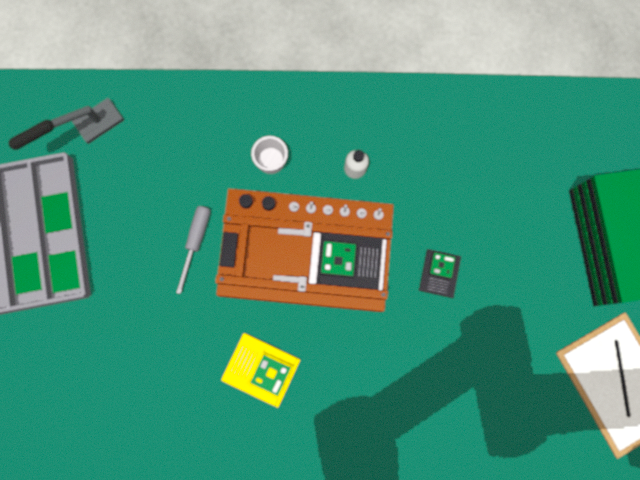

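View pics/side0.png

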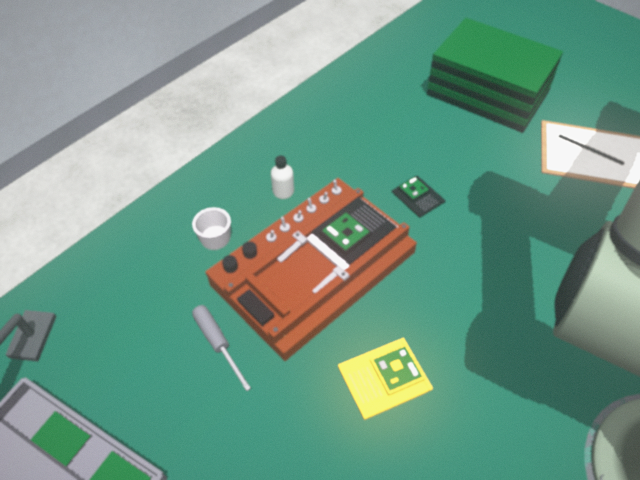

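Run:
```python
import cv2
im=cv2.imread("pics/top0.png")[170:330,205:405]
cv2.imwrite("pics/top0c.png",cv2.resize(im,None,fx=4,fy=3.75*4/3.75/1.08,interpolation=cv2.INTER_CUBIC)[:600,:800])
im=cv2.imread("pics/top0.png")[170:320,205:405]
cv2.imwrite("pics/top0c.png",cv2.resize(im,None,fx=4,fy=4,interpolation=cv2.INTER_CUBIC))
im=cv2.imread("pics/side0.png")[170:370,200:460]
cv2.imwrite("pics/side0c.png",cv2.resize(im,None,fx=3,fy=3,interpolation=cv2.INTER_CUBIC))
```

```text
(no output)
```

View pics/top0c.png

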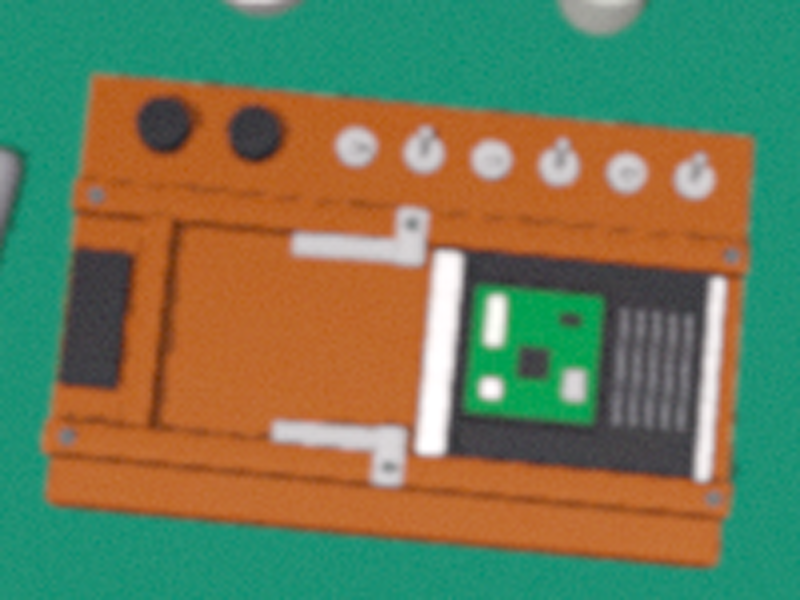

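View pics/side0c.png

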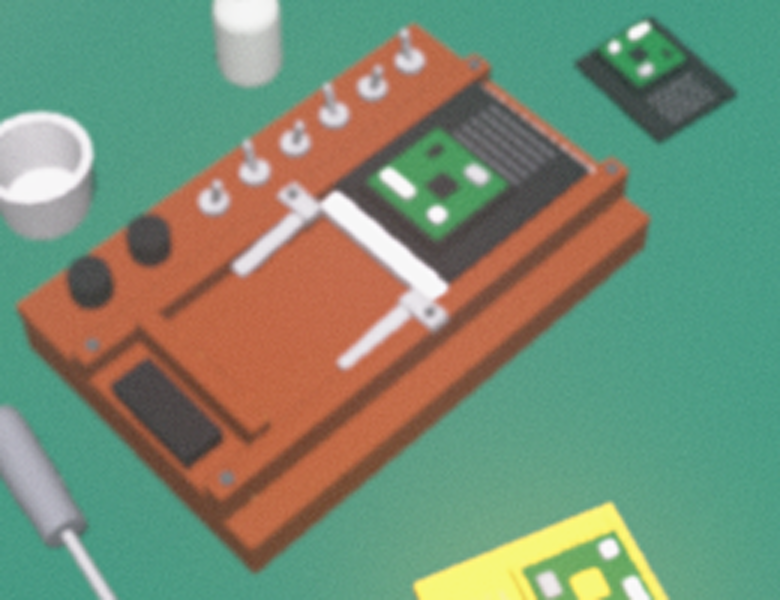

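The three look-alikes in the top view are:
- a black carrier in the fixture at (343,262)
- a small black one on the bench at (440,273)
- a yellow one at (262,370)

The one in the fixture fits: it isn't yellow, it is the larger of the two black ones, and the enlarged crop shows it on the loading plate. Next I'll fit the fixture pose from features in both pictures.

```bash
cat > h.py <<'E'
import numpy as np,cv2
from cell import bot
from scipy.spatial.transform import Rotation as R
def proj(P,n):
    c=bot.calibration(n);E=c["extrinsics"];p=np.atleast_2d(P)@E[:3,:3].T+E[:3,3]
    s=p[:,:2]/p[:,2:];r2=(s**2).sum(1,keepdims=True);s=s*(1+c["k1"]*r2)
    return s*[c["mtx"][0,0],c["mtx"][1,1]]+c["mtx"][:2,2]
def w(P,q):
    P=np.atleast_2d(P);c,s=np.cos(q[2]),np.sin(q[2])
    return np.c_[q[0]+c*P[:,0]-s*P[:,1],q[1]+s*P[:,0]+c*P[:,1],P[:,2]]
E
cat > fit.py <<'E'
from h import *
from scipy.optimize import least_squares
T=np.array
# fixture points (mm) : top crop px (4x, off 205,170) , side crop px (3x, off 200,170)
top=[((2,-36,56.5),(411,265)),((2,36,56.5),(391,427)),((52,-41.5,46),(292,245)),((52,41.5,46),(272,431)),((105,-46,58),(175,225)),((105,46,58),(155,428))]
side=[((52,-41.5,46),(239,270)),((52,41.5,46),(344,363)),((8,-36,56.5),(302,220)),((8,36,56.5),(402,297))]
A=T([p for p,_ in top])/1e3;a=T([p for _,p in top])/4+[205,170]
B=T([p for p,_ in side])/1e3;b=T([p for _,p in side])/3+[200,170]
f=lambda q:np.r_[(proj(w(A,q),"top")-a).ravel(),(proj(w(B,q),"side")-b).ravel()]
r=least_squares(f,[.55,.05,1.5],loss="soft_l1");q=r.x;print(q);print(f(q).reshape(-1,2).round(1))
np.save("q.npy",q)
# carrier x: fit from corners/step line in top & side (block top/board, flange)
def box(x0,x1,y0,y1,z):return T([(x0,y0,z),(x1,y0,z),(x1,y1,z),(x0,y1,z)])/1e3
cx=-78
for n,o,k,fn in(("top",(205,170),4,"top0c"),("side",(200,170),3,"side0c")):
    im=cv2.imread(f"pics/{fn}.png")
    for bx,col in((box(-4,8,-48,-36,56.5),(255,0,255)),(box(-4,8,36,48,56.5),(255,0,255)),(box(-136,105,-46,46,54),(255,255,0)),(box(-136,-10,-46,46,46),(255,0,0)),
       (box(cx-55,cx+55,-45,45,54),(0,0,255)),(box(cx-10,cx+50,-30,30,64),(0,255,255)),(box(51,52,-46,-37,45),(0,0,0))):
        p=(proj(w(bx,q),n)-o)*k+k/2-.5
        cv2.polylines(im,[(p*8).astype(int).reshape(-1,1,2)],True,col,1,cv2.LINE_AA,3)
    cv2.imwrite(f"pics/{fn}_fit.png",im)
print(R.from_quat(np.roll([0.57202734,-0.57191863,0.41580712,-0.41569007],-1)).as_matrix().round(3))
E
python3 fit.py
```

```text
[0.57936147 0.06518565 1.49776809]
[[-0.  -0.9]
 [ 1.5 -0.1]
 [ 1.5 -0.2]
 [ 2.2  0.3]
 [ 0.2 -1.5]
 [-0.1  0.4]
 [-0.8  1.3]
 [ 0.1  2. ]
 [ 0.5  0.6]
 [-1.3  1.4]]
[[ 0.309 -0.     0.951]
 [-0.951  0.     0.309]
 [-0.    -1.     0.   ]]
```

View pics/top0c_fit.png

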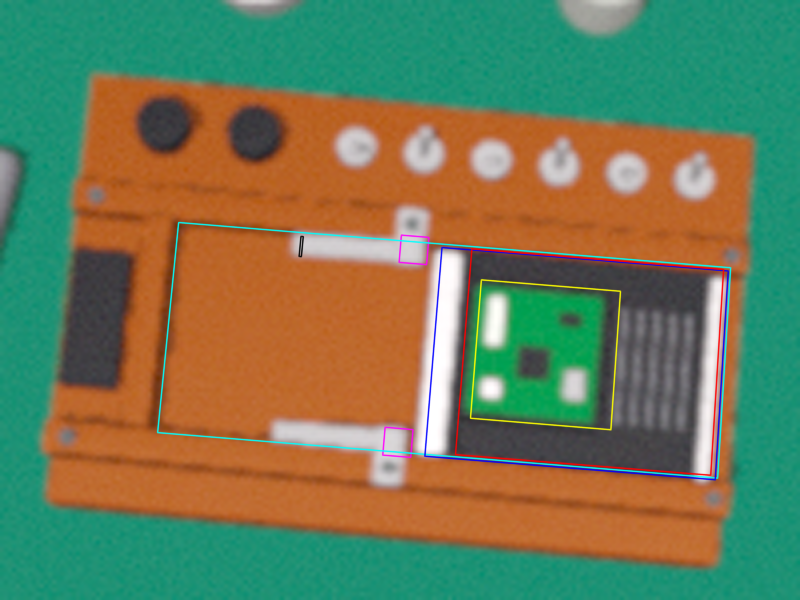

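View pics/side0c_fit.png

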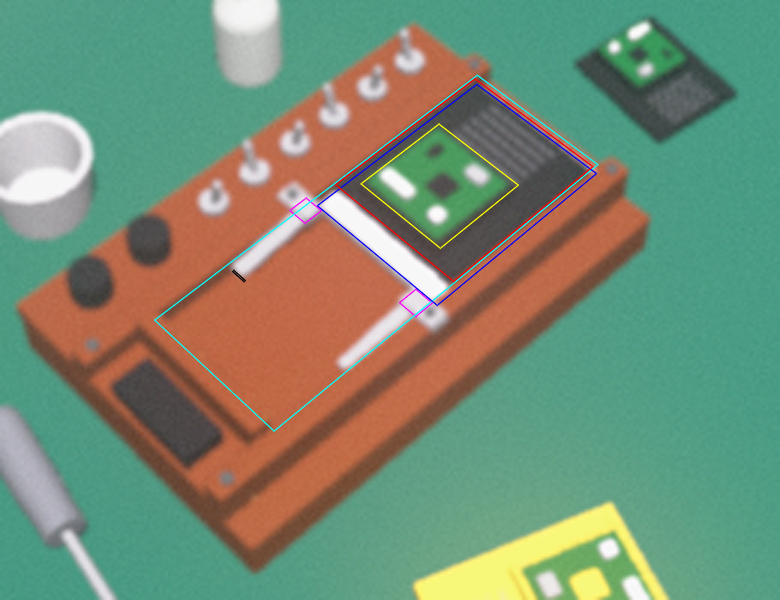

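The fit agrees with both pictures to about 2 mm, with the carrier origin near fixture x = -78. Next I'll shut the gripper, go above the pad just behind the step, and press.

```bash
cat >> h.py <<'E'
q=np.load("q.npy")
def P(x,z,y=0): return w([[x/1e3,y/1e3,z]],q)[0]   # x,y fixture mm, z m
def ori(s):
    c,n=np.cos(q[2]),np.sin(q[2])
    X=s*np.array([-n,c,0]);Y=np.array([0,0,-1.]);M=np.c_[X,Y,np.cross(X,Y)]
    return np.roll(R.from_matrix(M).as_quat(),1)
E
python3 - <<'E'
from h import *
best=None
for s in(1,-1):
    o=ori(s);js=[bot.solve_ik(P(x,z),o) for x,z in((-103,.2),(-103,.045),(40,.045),(40,.2))]
    print(s,[None if j is None else np.round(j,2) for j in js])
    if all(j is not None for j in js) and (best is None or abs(js[0][5]-1.437)<best[0]): best=(abs(js[0][5]-1.437),s)
s=best[1];print(s)
np.save("s.npy",s)
bot.set_gripper(0.0)
bot.move_pose(P(-103,.16),ori(s))
bot.move_linear(P(-103,.085),speed=.1)
print(bot.read_clock(),bot.read_ft_force(),bot.read_position(),P(-103,.085))
for n in("top","side"): cv2.imwrite(f"pics/{n}1.png",cv2.resize(bot.camera(n)[170:320,205:405] if n=="top" else bot.camera(n)[130:330,230:490],None,fx=3,fy=3,interpolation=cv2.INTER_CUBIC)[:,:,::-1])
E
```

```text
1 [array([-0.19,  0.39, -0.18,  1.  ,  0.  , -1.69]), array([-0.19,  0.55, -0.36,  0.65,  0.  , -1.69]), array([ 0.05,  0.58, -0.31,  0.68,  0.  , -1.44]), array([ 0.05,  0.42, -0.13,  1.02,  0.  , -1.44])]
-1 [array([-0.19,  0.39, -0.18,  1.  ,  0.  ,  1.45]), array([-0.19,  0.55, -0.36,  0.65,  0.  ,  1.45]), array([ 0.05,  0.58, -0.31,  0.68,  0.  ,  1.7 ]), array([ 0.05,  0.42, -0.13,  1.02,  0.  ,  1.7 ])]
-1
4.3333 [0.65166835 0.10763672 0.34544578] [ 0.57237224 -0.03770221  0.08553816] [ 0.57184625 -0.03753981  0.085     ]
```

View pics/side1.png

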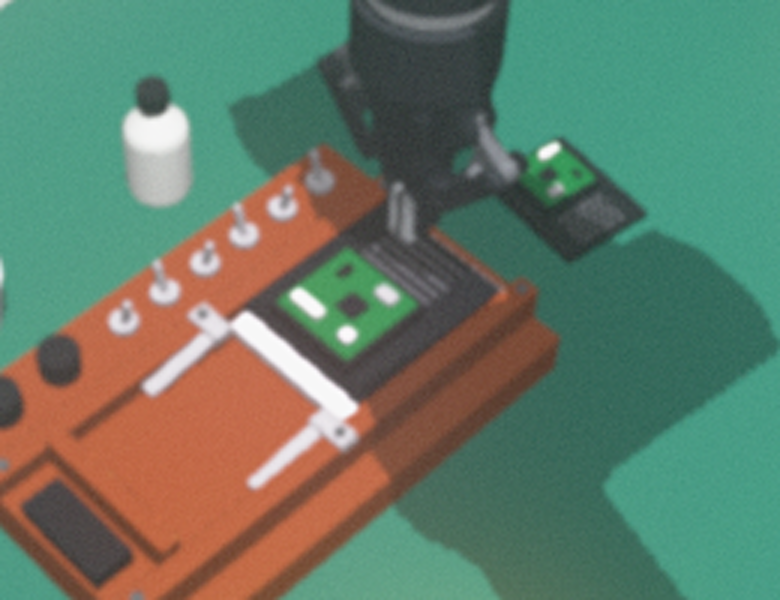

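View pics/top1.png

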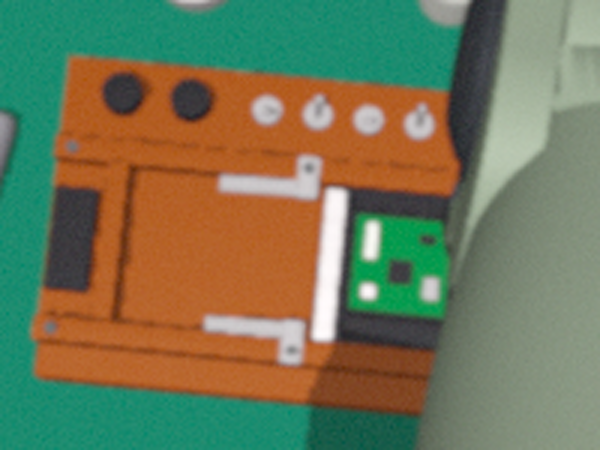

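The side picture shows the shut fingertips at (400,240), above the bare pad and behind the board. Pressing now.

Run:
```python
from h import *
print(bot.move_linear(P(-103,.058),speed=.06))
print(bot.read_ft_force(),bot.read_position())
for z in(.052,.049,.046,.044,.042):
    h=bot.move_linear(P(-103,z),speed=.03,until_force=28)
    F=bot.read_ft_force();print(z,h,np.round(F,1),np.round(bot.read_position(),4))
    if h or F[2]>26:break
print(bot.read_clock())
cv2.imwrite("pics/side2.png",cv2.resize(bot.camera("side")[130:330,230:490],None,fx=3,fy=3)[:,:,::-1])
```

```text
False
[ 0.5756364  -0.90247551 -0.17587199] [ 0.57158612 -0.03750845  0.05760911]
0.052 False [ 0.7 -0.8  4.4] [ 0.5728 -0.0377  0.0527]
0.049 False [ 1.2 -0.2  5.5] [ 0.5728 -0.0377  0.0498]
0.046 False [-3.4  1.1 18.1] [ 0.5729 -0.0377  0.0484]
0.044 False [-8.   1.  31.8] [ 0.5729 -0.0378  0.0483]
6.1333
```

View pics/side2.png

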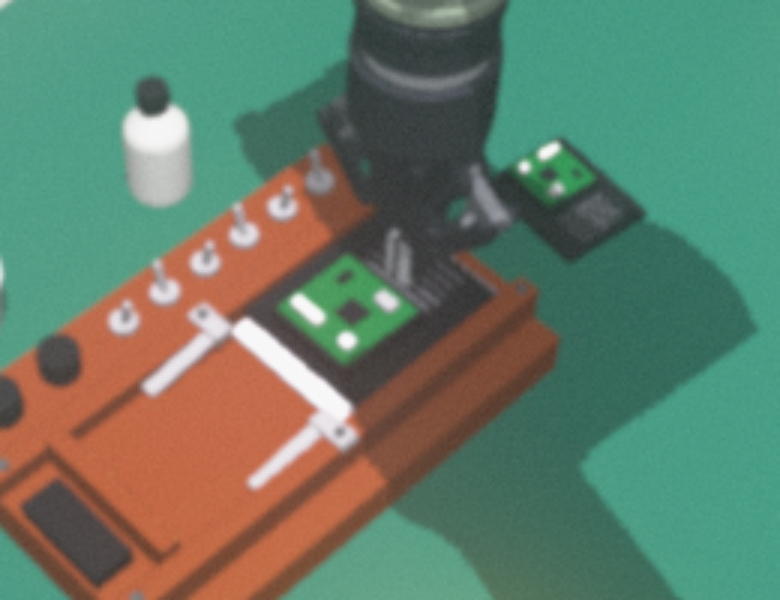

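The plate is fully down: the tip stopped at 48.3 mm with 32 N. Now I'll slide in stages and watch the force.

Run:
```python
from h import *
c,n=np.cos(q[2]),np.sin(q[2])
z=.044
for x in(-93,-83,-65,-45,-25,-5,8):
    h=bot.move_linear(P(x,z),speed=.04,until_force=35)
    F=bot.read_ft_force();p=bot.read_position();d=p[:2]-q[:2]
    print(x,h,"Fx %.1f Fy %.1f Fz %.1f"%(F[0]*c+F[1]*n,-F[0]*n+F[1]*c,F[2]),"fx %.1f fy %.1f z %.1f"%(1e3*(d[0]*c+d[1]*n),1e3*(-d[0]*n+d[1]*c),1e3*p[2]))
    if h:break
    z+= -.001 if F[2]<22 else .001 if F[2]>38 else 0
print(bot.read_clock())
cv2.imwrite("pics/side3.png",cv2.resize(bot.camera("side")[150:350,200:460],None,fx=3,fy=3)[:,:,::-1])
```

```text
-93 False Fx -14.2 Fy 6.6 Fz 28.7 fx -98.9 fy -2.1 z 48.3
-83 False Fx -16.2 Fy 3.1 Fz 26.0 fx -89.5 fy -3.3 z 48.4
-65 False Fx -17.1 Fy 3.5 Fz 25.2 fx -71.6 fy -3.6 z 48.4
-45 False Fx -16.3 Fy 2.0 Fz 25.1 fx -51.1 fy -3.9 z 48.3
-25 False Fx -24.7 Fy 2.2 Fz 24.5 fx -34.5 fy -4.0 z 48.3
-5 False Fx -22.9 Fy 1.3 Fz 24.5 fx -13.4 fy -4.3 z 48.2
8 False Fx -21.9 Fy 0.6 Fz 24.2 fx -0.0 fy -4.4 z 48.2
10.0083
```

View pics/side3.png

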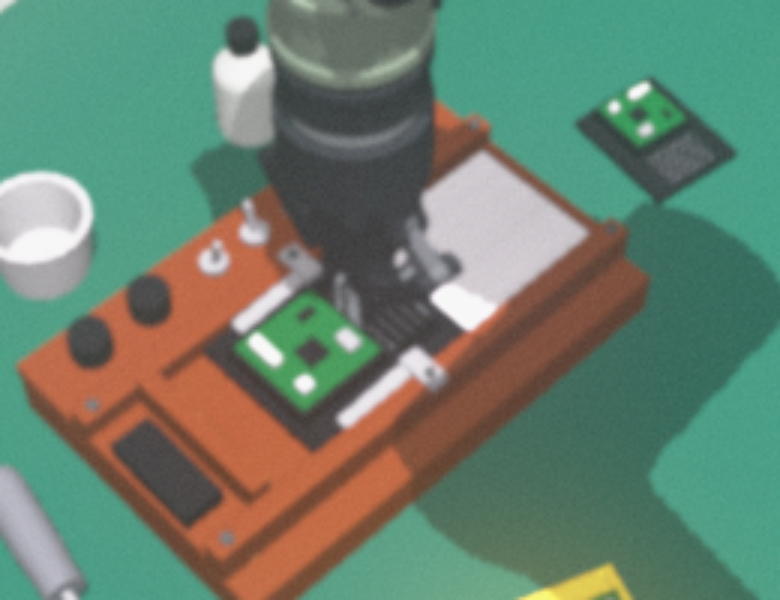

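The carrier is under the keepers and leaves, still pressed at 24 N, with about 25 mm left to go. I'll continue to the stop.

Run:
```python
from h import *
c,n=np.cos(q[2]),np.sin(q[2])
z=.044
for x in(18,24,30,34,38,42,46,50):
    h=bot.move_linear(P(x,z),speed=.03,until_force=30)
    F=bot.read_ft_force();p=bot.read_position();d=p[:2]-q[:2];Fx=F[0]*c+F[1]*n
    print(x,h,"Fx %.1f Fy %.1f Fz %.1f"%(Fx,-F[0]*n+F[1]*c,F[2]),"fx %.1f fy %.1f z %.1f"%(1e3*(d[0]*c+d[1]*n),1e3*(-d[0]*n+d[1]*c),1e3*p[2]))
    if h or Fx<-42:break
print(bot.read_clock())
cv2.imwrite("pics/side4.png",cv2.resize(bot.camera("side")[150:350,200:460],None,fx=3,fy=3)[:,:,::-1])
```

```text
18 False Fx -22.1 Fy -0.3 Fz 25.3 fx 9.9 fy -4.5 z 48.2
24 False Fx -21.7 Fy 0.1 Fz 24.4 fx 16.0 fy -4.5 z 48.2
30 False Fx -22.3 Fy 0.1 Fz 24.4 fx 22.0 fy -4.5 z 48.2
34 False Fx -20.8 Fy 0.4 Fz 23.0 fx 26.8 fy -4.4 z 47.9
38 False Fx -21.6 Fy -0.3 Fz 22.2 fx 30.3 fy -4.3 z 48.0
42 False Fx -30.7 Fy 0.2 Fz 24.6 fx 31.1 fy -4.3 z 48.0
46 False Fx -40.9 Fy 0.7 Fz 26.0 fx 31.2 fy -4.2 z 48.0
50 False Fx -49.7 Fy 0.8 Fz 27.3 fx 31.4 fy -4.2 z 48.1
12.6583
```

View pics/side4.png

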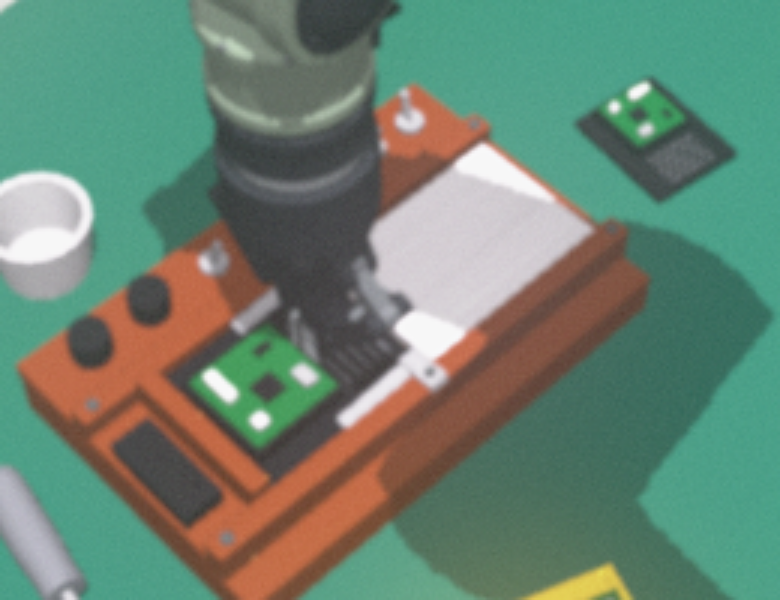

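There is a hard stop: the tip holds at fixture x = 31.2 mm while Fx climbs from 22 to 50 N. The carrier also dropped onto the bed. I'll release the downward load first, then back off the step, then lift.

Run:
```python
from h import *
c,n=np.cos(q[2]),np.sin(q[2])
def st(m):
    F=bot.read_ft_force();p=bot.read_position();d=p[:2]-q[:2];Fx=F[0]*c+F[1]*n
    print(m,"Fx %.1f Fz %.1f"%(Fx,F[2]),"fx %.1f z %.1f"%(1e3*(d[0]*c+d[1]*n),1e3*p[2]))
bot.move_linear(P(44,.046,-2),speed=.03);st("a")
bot.move_linear(P(38,.0485,-4),speed=.03);st("b")
bot.move_linear(P(34,.0505,-4),speed=.03);st("c")
bot.move_linear(P(27,.0515,-4),speed=.03);st("d")
bot.move_linear(P(25,.12,-4),speed=.08);st("e")
bot.move_linear(P(-60,.2,0),speed=.2)
bot.goto_joints([-1.391,0.326,-0.193,1.052,0,1.437])
st("f");print(bot.read_clock())
for nm in("top","side"):
    im=bot.camera(nm);cv2.imwrite(f"pics/{nm}5f.png",im[:,:,::-1])
    im=im[170:320,205:405] if nm=="top" else im[170:370,200:460]
    k=4 if nm=="top" else 3
    cv2.imwrite(f"pics/{nm}5.png",cv2.resize(im,None,fx=k,fy=k,interpolation=cv2.INTER_CUBIC)[:,:,::-1])
```

```text
a Fx -33.7 Fz 16.1 fx 31.3 z 48.0
b Fx -17.4 Fz 2.5 fx 31.2 z 48.1
c Fx -7.5 Fz -0.6 fx 31.2 z 49.8
d Fx 0.4 Fz -0.6 fx 27.3 z 51.5
e Fx -0.5 Fz -0.2 fx 24.9 z 119.5
f Fx -0.0 Fz 0.1 fx -616.0 z 231.2
18.2583
```

View pics/top5.png

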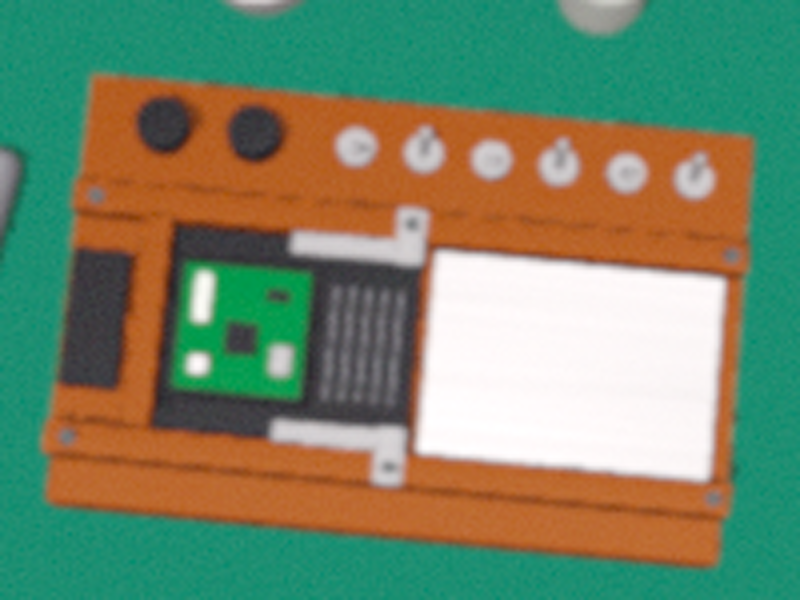

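View pics/side5.png

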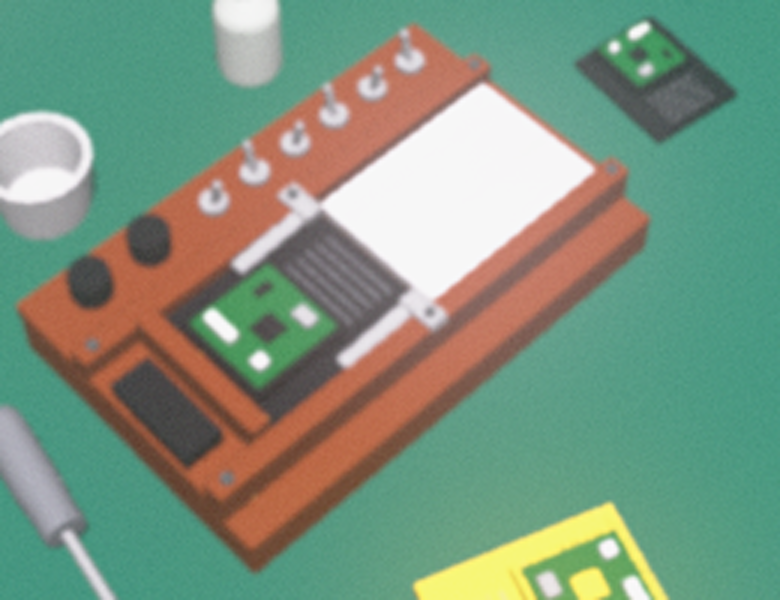

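View pics/top5f.png

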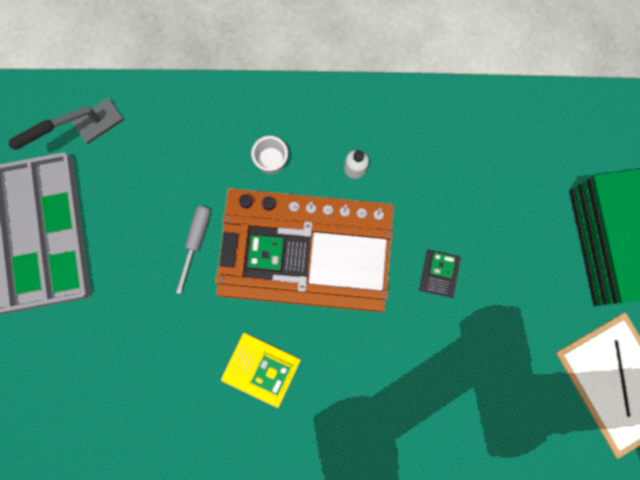

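In the top crop, the carrier's leading edge meets the end stop at (155–175, 228–427). The plate's edges are back where they were at the start, clear behind the carrier. The bottle, cup and screwdriver look unmoved, so I'm handing in.

```bash
python3 -c "
from cell import bot
print(bot.close_job(),bot.read_clock())"
```

```text
the job is handed in; nothing more can be done
the job is handed in; nothing more can be done
```

The carrier is home against the end stop, and the job was handed in at about 18 s of the 38 s allowed. With shut fingertips I pressed it down with about 32 N, until the plate was fully down. I then slid it under the keepers and leaf springs with 22–29 N still on it, without grasping or lifting it.

**At the stop:** the fingertips stayed at about 31 mm along the fixture while the push force rose to 50 N, which shows a hard stop. The tip also dropped about 0.3 mm shortly before, as the carrier left the plate for the bed.

**After letting go:** both pictures show the carrier against the stop, held under the keepers and leaves. The plate's outline is back where it was at the start. I judged that it had sprung up from the pictures only, because there is no direct reading of the plate.

**Clear of everything:** the bottle, cup and screwdriver look unmoved. The arm is back at its start pose, with the force reading near zero.

**Disagreements:**
- My fixture fit and the pictures differed by about 2 mm.
- The tip drifted about 4 mm sideways during the slide, with no visible effect.

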